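Close the wax mould of the brass handle and hold it shut

TASK

Get the wax mould ready for its shot: swing the hinged core down into its channel and press its red tab until the spring catch snaps and the core lies fully home. Then lift the upper mould half by its black grip, lower it square onto the two dowels (one thick, one thin: it fits one way round) and press it down flush on the lower half. Finish while holding it shut: stay on it with a firm downward push of 10 to 20 N and do not let go; leave the bowl, hammer, stake and brass handle where they lie.

Things in the scene. Friction and masses are not known exactly. Their poses are not given: they have to be found in the camera images.
- die: Lower mould half, fixed: aluminium block 110 x 80 mm (x, y) on a steel plate 166 x 100 x 12. Origin: on the bench under the block's centre. Its top (parting face) is 40 mm up, with a channel 24 wide, 12 deep along x for the core. Two brass catch posts 52 mm high, 17 apart, hold spring balls at x -62 to -74; hinge cheeks 62 mm high at x 61 to 79. Thick dowel at its -x, +y corner.
- dowel_big (a point): Foot, at the parting face, on the axis of the thick steel dowel: 12 mm diameter, stands 16 mm above the parting face, its upper 7 mm a cone narrowing to 6 mm diameter. At (-38, 26, 40) mm in the die's frame.
- dowel_small (a point): Foot, at the parting face, on the axis of the thin steel dowel: 8 mm diameter, 16 mm above the parting face, its upper 7 mm a cone narrowing to 2 mm diameter. At (38, -26, 40) mm in the die's frame.
- core_hinge (a point): Middle of the core's hinge axis, at (70, 0, 40) mm in the die's frame; the axis runs along the die's y.
- core (a joint): Angle of the hinged core, rad: 0 fully home (level in the channel, pointing to the die's -x), growing as its free end swings up, at most 1.4. Stiff hinge, stays where it is left (1 to 2 N at the tab moves it). Below about 0.09 its neck meets the spring balls; pressing past about 0.04 takes 5 to 10 N at the tab, then it snaps to 0 and stays.
- core_tab (a point): Where to press: centre of the upper face of the red tab (28 x 28 x 10 mm) at the core's free end, 167 mm from the hinge axis. With the core home it is at (-97, 0, 45) mm in the die's frame, clear of the plate, open below. The core is a steel bar 14 mm thick (10 at the neck by the tab).
- top_half: Upper mould half, loose, 0.45 kg: aluminium 110 x 80 x 22 mm (x, y, z), lying parting face down, with a channel 24 wide, 12 deep along x below to clear the core. Origin: centre of its underside; z up. Closed, it has the die's yaw and lies over the die's origin, 40 mm above the bench. Its two dowel holes go right through, 1.2 mm wider than the dowels; brass filling bush at its +x end.
- hole_big (a point): Centre of the thick dowel's hole at the underside of the upper half, at (-38, 26, 0) mm in its frame; belongs on dowel_big.
- hole_small (a point): Centre of the thin dowel's hole at the underside of the upper half, at (38, -26, 0) mm in its frame; belongs on dowel_small.
- grip (a point): Centre of the black grip block on the upper half: 70 mm along the half's x, 24 across (y), 30 high, its foot 22 mm and its top 52 mm above the half's underside. At (0, 0, 37) mm in the half's frame. Pinch it across y, from above.
- rest: Fixed wooden board with a cork top, 170 x 130 x 12 mm, on which the upper half waits. Origin: centre of its underside, on the bench.
- bowl: Small brass bowl, 130 mm across and 50 mm high, a bystander. Origin: centre of its underside.
- hammer: Hammer lying on the bench, a bystander. Origin under its middle, handle to its -x.
- handle: Finished brass handle, 110 mm long bar with a square flange at each end, 34 mm wide and 32 mm high, a bystander. Origin: centre of its underside.
- stake: Small dark steel mushroom stake, 70 mm across and 83 mm high, a bystander. Origin: centre of its underside.
Things that resemble listed ones, but are neither listed nor needed, are in the scene too. Leave any orange or purple look-alike of the top_half alone.

How it is judged:
On the way, in this order (a step that is already met when the one before it is completed fails the run):
1. the core is pressed home past its catch, the upper half not yet over the die (value of joint core below 0.02 rad and horizontal distance between top_half and die above 0.1 m), for 0.2 s.
2. the upper half sits on both dowels, flush on the lower half (distance between hole_big and dowel_big below 0.003 m and distance between hole_small and dowel_small below 0.003 m), for 0.1 s.
At the end, for the whole second after the job is handed in: Core home (below 0.02 rad); both holes on their own dowels (within 3 mm), parting faces flush (within 1.5 mm); the fingers still on the upper half (over 4 N), pressing so that the halves bear on each other with over 9 N (its own weight gives only about 4.5 N) (all of step 2 and value of joint core below 0.02 rad and z of each of hole_big, hole_small in the frame of die below 0.0415 m and contact force between top_half and die above 9 N and contact force between the fingers and top_half above 4 N); the arm keeps its last pose, push and grip.
It fails at once if the bowl, hammer, brass handle or stake is shifted by more than 30 mm (distance of any of bowl, hammer, handle, stake from where it was at the start of the episode above 0.03 m).
It also fails if it takes over 56 s, if anything falls off the work surface, if the arm or the gripper's body presses on something with over 40 N, if the wrist force passes 120 N, or if a joint passes its speed limit or range.

ROBOT

A 7-joint arm with a two-finger parallel gripper is mounted at the origin on the work surface. World frame = base frame: x ahead of the robot, y to its left, z up, the work surface at z = 0. Lengths are in m, angles in rad, forces in N, time in s.
With the tool pointing down it reaches from about 0.425 to 0.925 m from the base axis. Payload 6.8 kg.
Tool frame: the origin (TCP) lies on the centre line of the jaws, within the pads' length; the fingertips stand 14 mm ahead of it and the grasp point (between the pads) lies 5 mm behind it; z points along the fingers, y is the line along which they close (so a half turn about z gives the same grasp; the last joint's range is limited). The gripper opens to 85 mm and grips with 20 to 120 N. Pads are 22 mm wide; open, the fingers measure 114 mm over their backs; the gripper's body (76 mm by 85 mm) begins 54 mm behind the grasp point. The pads swing forward as they close: fully open they stand 13 mm farther back than shut.
Start: joints at [1.094, 0.477, 0.022, 1.555, -0.011, 1.109, -0.083], TCP at [0.243, -0.63, 0.245] pointing down, gripper open.
Joint ranges: [-2.96, 2.96], [-0.34, 2.1], [-1.41, 1.46], [0.24, 2.44], [-1.37, 4.51], [0.17, 1.92], [-2.96, 2.96]. Speed limits (rad/s): [2.39, 2.39, 3.14, 3.14, 3.14, 3.14, 3.14].

INTERFACE

Orientations are given as a unit quaternion [w, x, y, z].
In Python, from station import bot gives the robot as it stands. The module is installed in compiled form; this text tells all that it offers.
- The arm moves only by the tool drive_tool, never from a script. Its argument "commands" is a list of rows, each an object with "hand": the opening, from 0 (shut) to 1 (fully open); "translation": the shift along the world's x, y, z in mm, a list of three; "angular": the turn, a rotation vector about the world's x, y, z in rad, a list of three. In form: [{"hand": hand, "translation": [tx, ty, tz], "angular": [ax, ay, az]}, ...]. A call has 1 to 12 rows; each row is the pose to reach, as a shift and turn from the pose commanded when the call began; what a row does not reach only later rows make up. A row lasts 1/8 s, in which the tool goes at most 62.5 mm and 10.7 degrees, less where a joint would pass 70% of its speed; a pose out of reach is approached as far as the arm can. A call with a gripper value outside its range is refused whole. The fingers move at their own pace and stop on an object; "force" is the grip in N (left out, the last holds). Time passes only in rows, so rows that repeat a pose let the fingers close. It gives the time, the measured TCP pose, the force, the opening and the grip force at its end, in the units of the state.
- bot.get_obs(): the state, without advancing time (a new reading comes with each control period).
- bot.read_camera(name): name is "scene" or "side" or "wrist"; returns the picture (384x512x3 uint8, red, green, blue); there is no depth.
- bot.camera_model(name): a dict with "fx", "fy", "cx", "cy" (pixels), "view" (4x4, takes a point from world to camera coordinates). Camera axes: x right, y up, looking along -z (the intrinsics and any distortion apply to the point x, -y, -z); pixel columns grow to the right and rows downward; lengths in m; the calibration is good to about 2 mm. A picture is of the moment at which its call begins: read the wrist's pose just before it. camera_model takes no time and is no camera call; for the wrist camera it gives the pose at the moment of the call.
- bot.hand_in(): hands the job in; it is judged then, once.
Trained networks look in the newest picture that a camera, given by its name, has taken for a name from the list of things; names that differ only in an ending like _2 or _b are one class to them, and where a whole thing is asked for, a point or a joint stands for the part that bears it (a point fixed in the world has none). Each returns a list of dicts, best first, with "score" (0 to 1); they miss things now and then, are a little off and sometimes report something else, mostly with a low value. They report only what shows in the picture. A call takes as long as a camera call. They do not tell look-alikes from the thing itself.
- bot.find_in(camera, query): "position" ([column, row] in pixels, amid what is visible of it).
- bot.outline_of(camera, query): "pixels" (384x512 bool, what is visible of it) and "position" ([column, row] in pixels, amid what is visible of it).
The state is a dict: "t": time; "q": joint angles; "joint_vel": joint speeds; "joint_torque": joint torques, N m; "eef_pos": TCP position; "tool_rot": TCP orientation; "contact_force": force on the tool from outside, world axes, zero at the start; "torque": the same for the moment, N m; "gripper_width": opening from 0.0 (shut) to 1.0 (fully open); "grasp_force": force on a finger pad.
Only numpy, scipy, OpenCV 4.12 (cv2) and the standard library are available. Lean on these libraries where they do the work, as an engineer would, in place of code of your own. Each camera call takes 0.05 s, during which the arm holds its last target. There are 200 camera calls.

## Working session

There is one attempt and no reset: what is moved stays moved. The work goes in short steps, Python scripts to look and compute and a tool call to move; the robot and the scene stay as the last step left them, time stands still between calls to the robot, and variables do not carry over. Pictures are saved under pics/ and viewed, at most 13 in all, crops included, and the job is handed in when it is done.

Besides the shell and the picture viewer there is one more tool, called after "Emit:" as name(argument=value, ...), one argument or row to a line, values as JSON. drive_tool: Moves the arm, as the interface text tells. Its arguments: {"type":"object","properties":{"commands":{"type":"array","items":{"type":"object","properties":{"hand":{"type":"number"},"translation":{"type":"array","items":{"type":"number"}},"angular":{"type":"array","items":{"type":"number"}}}}},"force":{"type":"number"}},"required":["commands"]}

```bash
mkdir -p pics
cat > h.py <<'E'
import numpy as np,cv2
from station import bot
def snap(n,f):
    im=bot.read_camera(n); cv2.imwrite('pics/'+f,im[:,:,::-1]); return im
def proj(m,P):
    P=np.atleast_2d(P); c=(np.c_[P,np.ones(len(P))]@np.array(m['view']).T)[:,:3]
    return np.c_[m['fx']*c[:,0]/-c[:,2]+m['cx'], m['fy']*-c[:,1]/-c[:,2]+m['cy']]
def ray(m,px):
    V=np.array(m['view']);R=V[:3,:3];o=-R.T@V[:3,3]
    d=R.T@np.array([(px[0]-m['cx'])/m['fx'],-(px[1]-m['cy'])/m['fy'],-1]);return o,d
def onz(m,px,z):
    o,d=ray(m,px);return o+d*(z-o[2])/d[2]
E
python3 - <<'E'
from h import *
a=snap('scene','s1.png');b=snap('side','d1.png')
cv2.imwrite('pics/both.png',cv2.resize(np.vstack([a,b])[:,:,::-1],None,fx=.78,fy=.78))
for n in('scene','side'):
    m=bot.camera_model(n);print(n,{k:(v if k!='view' else np.round(v,3).tolist()) for k,v in m.items()})
    for q in('die','core_tab','top_half','grip','rest','bowl','hammer','stake','handle'):
        print(q,[(np.round(r['position']).tolist(),round(r['score'],2)) for r in bot.find_in(n,q)][:4])
E
```

```text
scene {'fx': 486.1015024812432, 'fy': 486.1015024812432, 'cx': 245.18032120093255, 'cy': 190.6518189258014, 'view': [[-0.175, 0.984, 0.024, 0.103], [-0.517, -0.113, 0.848, 0.236], [0.838, 0.137, 0.529, -1.705], [0.0, 0.0, 0.0, 1.0]]}
die [([181.0, 209.0], 0.83)]
core_tab [([179.0, 176.0], 0.63)]
top_half [([297.0, 208.0], 0.62), ([325.0, 268.0], 0.62), ([336.0, 174.0], 0.58), ([179.0, 178.0], 0.28)]
grip [([335.0, 173.0], 0.91), ([329.0, 268.0], 0.79), ([297.0, 210.0], 0.7)]
rest [([294.0, 222.0], 0.65)]
bowl [([234.0, 250.0], 0.93), ([182.0, 206.0], 0.67)]
hammer [([402.0, 230.0], 0.73)]
stake [([401.0, 236.0], 0.74), ([293.0, 225.0], 0.68), ([108.0, 181.0], 0.59), ([179.0, 177.0], 0.2)]
handle [([180.0, 206.0], 0.69), ([256.0, 174.0], 0.68)]
side {'fx': 430.6579857010571, 'fy': 430.6579857010571, 'cx': 260.81312924772, 'cy': 196.15779126005359, 'view': [[-0.907, -0.421, 0.005, 0.492], [0.251, -0.531, 0.809, -0.201], [-0.338, 0.735, 0.588, -1.03], [0.0, 0.0, 0.0, 1.0]]}
die [([266.0, 175.0], 0.81)]
core_tab [([262.0, 153.0], 0.47)]
top_half [([302.0, 294.0], 0.86), ([235.0, 240.0], 0.67), ([154.0, 243.0], 0.58)]
grip [([152.0, 240.0], 0.96), ([235.0, 238.0], 0.68), ([306.0, 294.0], 0.55)]
rest [([245.0, 259.0], 0.88), ([234.0, 238.0], 0.45), ([264.0, 183.0], 0.42)]
bowl [([187.0, 189.0], 0.95), ([264.0, 178.0], 0.43)]
hammer [([194.0, 319.0], 0.92), ([263.0, 181.0], 0.61)]
stake [([304.0, 148.0], 0.86)]
handle [([310.0, 227.0], 0.79), ([251.0, 254.0], 0.66)]
```

View pics/s1.png

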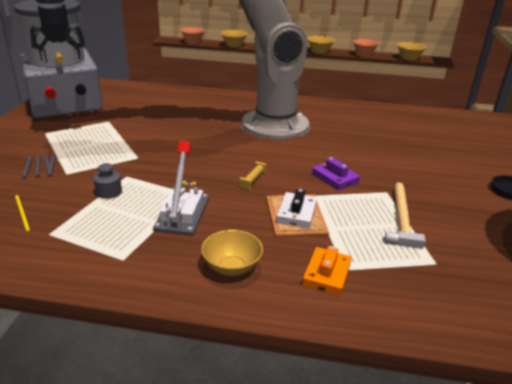

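View pics/d1.png

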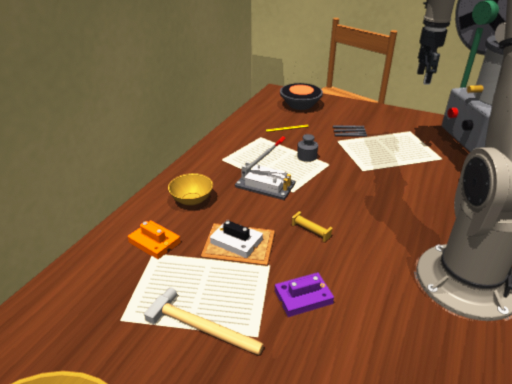

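The aluminium half with the black grip is on the cork board at scene (297,208) and side (235,239). The look-alikes are orange at scene (325,268) and purple at (336,174). The die is at scene (181,209), with its core raised and the red tab at (183,147).

Run:
```python
from h import *
s=bot.camera_model('scene');d=bot.camera_model('side')
def tri(a,b):
    o,u=ray(s,a);p,v=ray(d,b)
    k=np.linalg.lstsq(np.c_[u,-v],p-o,rcond=None)[0];x,y=o+k[0]*u,p+k[1]*v
    return np.round((x+y)/2,3),round(np.linalg.norm(x-y),4)
for n,a,b in [('tab',(183,147),(282,140)),('grip',(297,203),(236,230)),('die',(181,209),(266,177)),('bowl',(232,253),(190,190)),('stake',(108,183),(307,149)),('handle',(255,174),(312,227)),('posts',(190,186),(288,182))]: print(n,tri(a,b))
for n,a in (('core',(183,147)),):
    pass
im=cv2.imread('pics/s1.png');c1=cv2.resize(im[130:250,140:240],(500,600),interpolation=2)
im=cv2.imread('pics/d1.png');c2=cv2.resize(im[125:205,225:325],(300,240),interpolation=2)
c3=cv2.resize(im[210:270,195:285],(300,200),interpolation=2)
o=np.zeros((600,800,3),np.uint8);o[:,:500]=c1;o[:240,500:]=c2;o[240:440,500:]=c3
cv2.imwrite('pics/crop.png',o)
o=bot.get_obs();print(o['eef_pos'],o['tool_rot'],np.round(bot.camera_model('wrist')['view'],3),bot.camera_model('wrist')['fx'])
```

```text
tab (array([ 0.554, -0.164,  0.165]), np.float64(0.0053))
grip (array([0.558, 0.121, 0.045]), np.float64(0.005))
die (array([ 0.604, -0.164,  0.021]), np.float64(0.0119))
bowl (array([0.77 , 0.003, 0.034]), np.float64(0.0014))
stake (array([ 0.544, -0.378,  0.029]), np.float64(0.0026))
handle (array([ 0.395, -0.007,  0.017]), np.float64(0.0013))
posts (array([ 0.525, -0.158,  0.035]), np.float64(0.0013))
[ 0.24336118 -0.62961419  0.24531333] [1.60870257e-05 9.83042252e-01 1.83379201e-01 8.68741319e-06] [[ 0.36  -0.933  0.    -0.675]
 [ 0.893  0.344 -0.29   0.037]
 [ 0.271  0.105  0.957 -0.378]
 [ 0.     0.     0.     1.   ]] 278.1035199428197
```

View pics/crop.png

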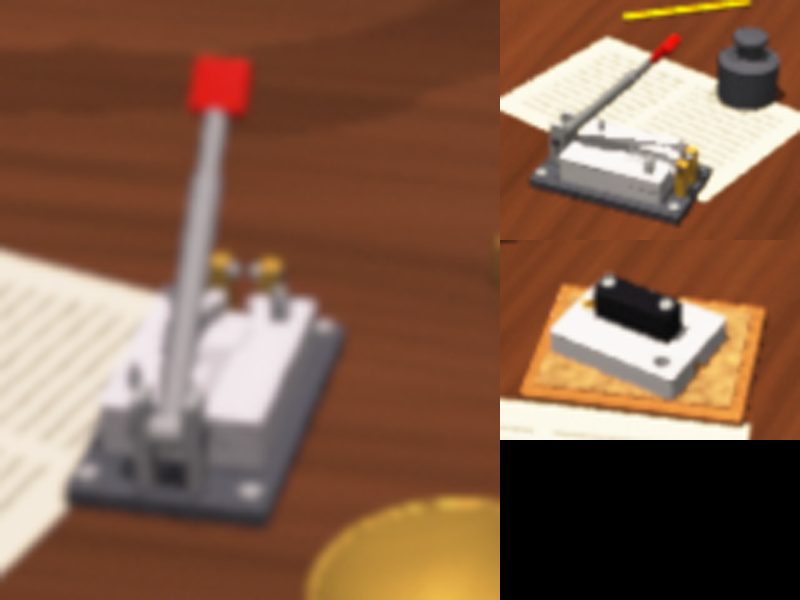

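Emit:
drive_tool(
  commands=[
    {"hand":1,"translation":[100,50,60],"angular":[0,0,-0.1]},
    {"hand":1,"translation":[387,460,85],"angular":[0,0,-0.369]},
    {"hand":1,"translation":[387,460,85],"angular":[0,0,-0.369]},
    {"hand":1,"translation":[387,460,85],"angular":[0,0,-0.369]},
    {"hand":1,"translation":[387,460,85],"angular":[0,0,-0.369]},
    {"hand":1,"translation":[387,460,85],"angular":[0,0,-0.369]},
    {"hand":1,"translation":[387,460,85],"angular":[0,0,-0.369]},
    {"hand":1,"translation":[387,460,85],"angular":[0,0,-0.369]},
    {"hand":1,"translation":[387,460,85],"angular":[0,0,-0.369]},
    {"hand":1,"translation":[387,460,85],"angular":[0,0,-0.369]},
    {"hand":1,"translation":[387,460,85],"angular":[0,0,-0.369]},
    {"hand":1,"translation":[387,460,85],"angular":[0,0,-0.369]},
  ],
)

```text
t: 2.5
eef_pos: [0.63, -0.1703, 0.3301]
tool_rot: [0.0, 1.0, -0.0, -0.0]
contact_force: [-0.8, 0.1, 0.1]
gripper_width: 1.004
grasp_force: 0.0
```

Run:
```python
from h import *
m=bot.camera_model('wrist');a=snap('wrist','w1.png')
o=bot.get_obs();print(o['t'],o['eef_pos'],o['tool_rot'],o['contact_force'])
import pickle;pickle.dump(m,open('w1.pkl','wb'))
```

```text
2.55 [ 0.62959388 -0.17125223  0.33013604] [ 4.97253525e-04  9.99999238e-01 -1.06871068e-03 -3.68023632e-04] [ 0.29378349 -0.530334    0.11817   ]
```

View pics/w1.png

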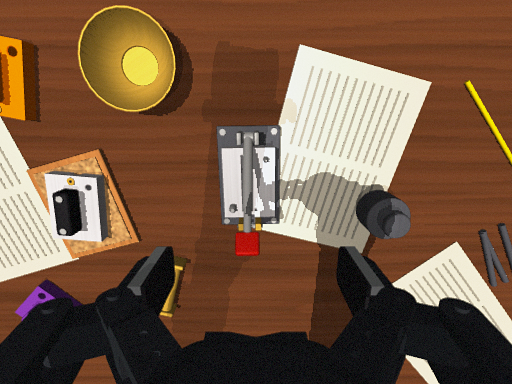

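The wrist view is clear. The die plate spans about (217,126) to (282,223) and is nearly square to the world axes. The red tab is at (247,244), the aluminium half with the black grip at (75,207), and the stake at (385,215).

Run:
```python
import cv2,numpy as np
im=cv2.imread('pics/w1.png')
a=cv2.resize(im[118:268,200:300],(400,600),interpolation=2);b=cv2.resize(im[150:250,33:133],(400,400),interpolation=2)
o=np.zeros((600,800,3),np.uint8);o[:,:400]=a;o[:400,400:]=b;cv2.imwrite('pics/crop2.png',o)
```

```text
(no output)
```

View pics/crop2.png

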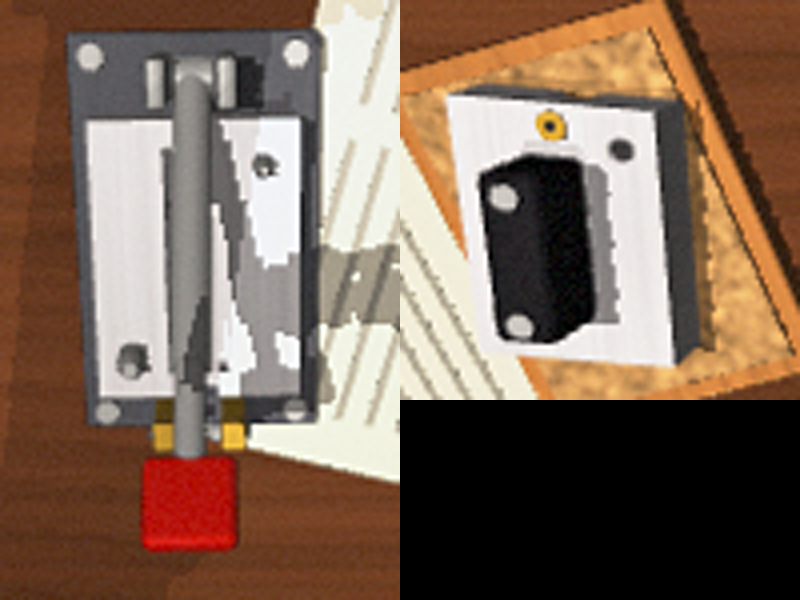

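The crops show the half right way round: bush and thin hole at its +x end, thin hole at (188,187). In the die, the thin dowel is at (266,159) and the thick one at (233,208).

```bash
cat > fit.py <<'E'
from h import *
from scipy.optimize import least_squares
def fit(m,px,P,x0,z0=0):
    P=np.array(P)/1000.;px=np.array(px)
    def w(x):
        c,s=np.cos(x[2]),np.sin(x[2]);return np.c_[x[0]+c*P[:,0]-s*P[:,1],x[1]+s*P[:,0]+c*P[:,1],P[:,2]+z0]
    r=least_squares(lambda x:(proj(m,w(x))-px).ravel(),x0,loss='soft_l1')
    return r.x,(proj(m,w(r.x))-px)
E
python3 - <<'E'
from fit import *
import pickle;m=pickle.load(open('w1.pkl','rb'))
A=np.array([(86,120),(303,118),(99,398),(300,398),(68,32),(320,32),(88,425),(318,421)])/4+[200,118]-.4
P=[(55,40,40),(55,-40,40),(-55,40,40),(-55,-40,40),(83,50,12),(83,-50,12),(-83,50,12),(-83,-50,12)]
x,e=fit(m,A,P,[.6,-.16,0]);print('die',np.round(x,4));print(np.round(e,1).tolist())
B=(np.array([(447,95),(655,113),(675,367),(492,355),(622,150)])-[400,0])/4+[33,150]-.4
Q=[(55,40,22),(55,-40,22),(-55,-40,22),(-55,40,22),(38,-26,22)]
y,e=fit(m,B,Q,[.55,.12,0],.012);print('top',np.round(y,4));print(np.round(e,1).tolist())
# tab: find core angle
t=np.array([247.5,244.]) 
c,s=np.cos(x[2]),np.sin(x[2])
for a in np.arange(.5,1.1,.1):
    ca,sa=np.cos(a),np.sin(a);X=.07-.167*ca+.005*sa;Z=.04+.167*sa+.005*ca
    W=[x[0]+c*X,x[1]+s*X,Z];print(round(a,2),np.round(W,3),proj(m,W)[0].round(1),proj(bot.camera_model('scene'),W).round(1),proj(bot.camera_model('side'),W).round(1))
E
```

```text
die [ 0.602  -0.1604  0.0113]
[[0.2, -0.7], [-0.2, -0.8], [0.2, -0.8], [-0.1, -1.3], [-0.5, 1.1], [0.9, 0.3], [-0.4, 2.0], [0.0, 2.3]]
top [ 0.5574  0.1209 -0.0748]
[[-0.1, 0.2], [0.0, -0.5], [1.1, 0.2], [-1.7, -0.0], [0.3, 0.1]]
0.5 [ 0.528 -0.161  0.124] [248.6 252. ] [[187.3 156.1]] [[288.9 155.5]]
0.6 [ 0.537 -0.161  0.138] [248.2 250.8] [[186.1 152.8]] [[286.2 150.6]]
0.7 [ 0.548 -0.161  0.151] [247.7 248.1] [[184.8 150. ]] [[283. 146.]]
0.8 [ 0.559 -0.161  0.163] [247.3 243.7] [[183.3 147.8]] [[279.4 141.5]]
0.9 [ 0.572 -0.161  0.174] [246.8 237.5] [[181.6 146.2]] [[275.3 137.3]]
1.0 [ 0.586 -0.161  0.183] [246.2 229.3] [[179.8 145.2]] [[271.  133.5]]
1.1 [ 0.601 -0.16   0.191] [245.7 219.1] [[177.9 145. ]] [[266.3 130. ]]
```

Emit:
drive_tool(
  commands=[
    {"hand":0,"translation":[-30,9,-50],"angular":[0,0,0]},
    {"hand":0,"translation":[-58,9,-100],"angular":[0,0,0]},
    {"hand":0,"translation":[-58,9,-115],"angular":[0,0,0]},
    {"hand":0,"translation":[-58,9,-115],"angular":[0,0,0]},
    {"hand":0,"translation":[-58,9,-115],"angular":[0,0,0]},
    {"hand":0,"translation":[-58,9,-115],"angular":[0,0,0]},
  ],
)

```text
t: 3.3
eef_pos: [0.5738, -0.1609, 0.2169]
tool_rot: [0.0, 1.0, -0.0, 0.002]
contact_force: [-0.7, 0.8, 0.4]
gripper_width: -0.002
grasp_force: 0.0
```

Run:
```python
from h import *
a=snap('wrist','w2.png');o=bot.get_obs();b=snap('side','d2.png')
print(o['t'],o['eef_pos'],o['contact_force'],o['gripper_width'])
c=np.hstack([cv2.resize(a,(400,300)),cv2.resize(b[90:210,200:360],(400,300))]);cv2.imwrite('pics/c3.png',c[:,:,::-1])
```

```text
3.35 [ 0.57349842 -0.16085947  0.21657793] [-0.80901633 -0.42256858  0.34033258] -0.0029133797575124337
```

View pics/c3.png

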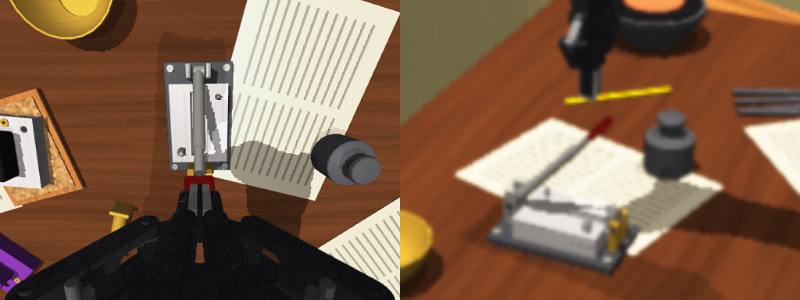

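The shut fingers stand above the red tab and in line with it. Next I follow the arc down.

Emit:
drive_tool(
  commands=[
    {"hand":0,"translation":[-3,0,-25],"angular":[0,0,0]},
    {"hand":0,"translation":[-8,0,-38],"angular":[0,0,0]},
    {"hand":0,"translation":[-19,0,-50],"angular":[0,0,0]},
    {"hand":0,"translation":[-30,0,-63],"angular":[0,0,0]},
    {"hand":0,"translation":[-39,0,-77],"angular":[0,0,0]},
    {"hand":0,"translation":[-47,0,-91],"angular":[0,0,0]},
    {"hand":0,"translation":[-53,0,-107],"angular":[0,0,0]},
    {"hand":0,"translation":[-58,0,-123],"angular":[0,0,0]},
    {"hand":0,"translation":[-61,0,-136],"angular":[0,0,0]},
    {"hand":0,"translation":[-61,0,-138],"angular":[0,0,0]},
  ],
)

```text
t: 4.65
eef_pos: [0.5104, -0.1605, 0.0762]
tool_rot: [-0.0, 1.0, -0.0, -0.001]
contact_force: [-0.4, -0.6, -0.4]
gripper_width: 0.002
grasp_force: 0.0
```

Emit:
drive_tool(
  commands=[
    {"hand":0,"translation":[-1,0,-8],"angular":[0,0,0]},
    {"hand":0,"translation":[-1,0,-13],"angular":[0,0,0]},
    {"hand":0,"translation":[-1,0,-13],"angular":[0,0,0]},
  ],
)

```text
t: 5.03
eef_pos: [0.5105, -0.1606, 0.0643]
tool_rot: [0.0, 1.0, -0.0, 0.0]
contact_force: [-0.5, -0.2, -0.0]
gripper_width: 0.003
grasp_force: 0.0
```

Emit:
drive_tool(
  commands=[
    {"hand":0,"translation":[0,0,-3],"angular":[0,0,0]},
    {"hand":0,"translation":[0,0,-6],"angular":[0,0,0]},
    {"hand":0,"translation":[0,0,-6],"angular":[0,0,0]},
  ],
)

```text
t: 5.4
eef_pos: [0.5107, -0.1607, 0.0589]
tool_rot: [0.0, 1.0, -0.0, 0.0]
contact_force: [-2.3, 0.3, 8.0]
gripper_width: -0.001
grasp_force: 3.4
```

Run:
```python
from h import *
a=snap('side','d3.png');s=snap('scene','s3.png')
c=np.hstack([cv2.resize(s[120:240,120:280],(400,300)),cv2.resize(a[90:210,200:360],(400,300))]);cv2.imwrite('pics/c4.png',c[:,:,::-1])
```

```text
(no output)
```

View pics/c4.png

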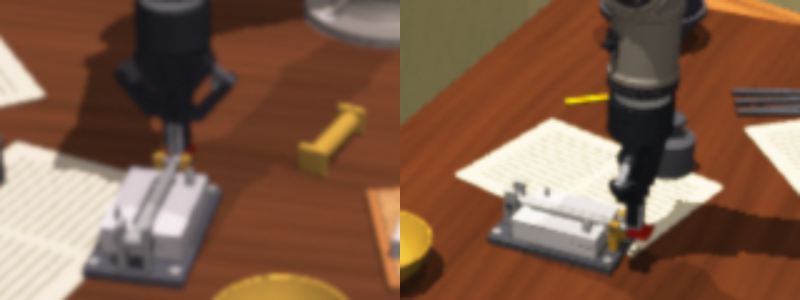

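The core is down at the catch and the tab is under the fingers, at 8 N. I'll keep pressing.

Emit:
drive_tool(
  commands=[
    {"hand":0,"translation":[0,0,-3],"angular":[0,0,0]},
    {"hand":0,"translation":[0,0,-5],"angular":[0,0,0]},
    {"hand":0,"translation":[0,0,-5],"angular":[0,0,0]},
  ],
)

```text
t: 5.88
eef_pos: [0.5108, -0.1608, 0.0574]
tool_rot: [0.0, 1.0, -0.0, 0.0]
contact_force: [-13.3, 3.9, 47.3]
gripper_width: -0.0
grasp_force: 23.6
```

Emit:
drive_tool(
  commands=[
    {"hand":0,"translation":[0,0,60],"angular":[0,0,0]},
    {"hand":0.7,"translation":[40,0,110],"angular":[0,0,0]},
    {"hand":0.7,"translation":[90,0,140],"angular":[0,0,0]},
    {"hand":0.7,"translation":[140,0,170],"angular":[0,0,0]},
    {"hand":0.7,"translation":[140,0,170],"angular":[0,0,0]},
    {"hand":0.7,"translation":[140,0,170],"angular":[0,0,0]},
    {"hand":0.7,"translation":[140,0,170],"angular":[0,0,0]},
  ],
)

```text
t: 6.75
eef_pos: [0.6486, -0.1609, 0.222]
tool_rot: [-0.0, 1.0, -0.0, -0.001]
contact_force: [-0.1, 0.9, 0.0]
gripper_width: 0.701
grasp_force: 0.0
```

Run:
```python
from h import *
import pickle
m=bot.camera_model('wrist');o=bot.get_obs();a=snap('wrist','w4.png');pickle.dump((m,o),open('w4.pkl','wb'))
print(o['t'],o['eef_pos'],o['tool_rot'],o['contact_force'])
P=np.array([(.0,.0,.04)])+[.602,-.1604,0];u,v=proj(m,P)[0].astype(int);print(u,v)
x0,y0=max(u-75,0),max(v-70,0);c=a[y0:y0+150,x0:x0+150];print(x0,y0)
cv2.imwrite('pics/c5.png',cv2.resize(c,(600,600),interpolation=cv2.INTER_CUBIC)[:,:,::-1])
```

```text
6.75 [ 0.64862875 -0.16088677  0.22202663] [-5.64727898e-05  9.99998932e-01 -3.75643422e-04 -1.41115919e-03] [-0.09271639  0.93950081  0.01342831]
255 219
180 149
```

View pics/c5.png

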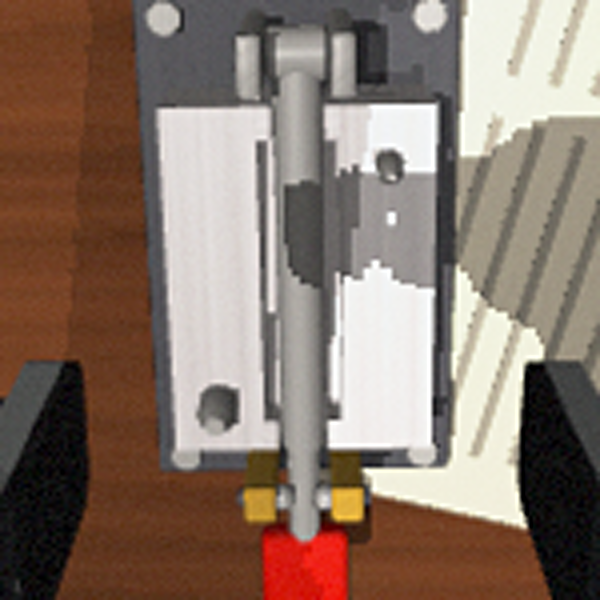

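The core lies in its channel between the catch posts, with the tab level. The dowels show at about crop (217,405) and (389,165).

Run:
```python
from fit import *
import pickle;m,o=pickle.load(open('w4.pkl','rb'))
f=lambda c:np.array(c)/4+[180,149]-.4
A=f([(158,107),(438,103),(178,452),(436,450)])
P=[(55,40,40),(55,-40,40),(-55,40,40),(-55,-40,40)]
x,e=fit(m,A,P,[.6,-.16,0]);print('die',np.round(x,4));print(np.round(e,1).tolist())
c,s=np.cos(x[2]),np.sin(x[2])
for n,p in dict(bigfoot=(-38,26,40),bigtop=(-38,26,56),smfoot=(38,-26,40),smtop=(38,-26,56),tab1=(-83,14,45),scr=(76,43,12),post1=(-68,12.5,52),post2=(-68,-12.5,52)).items():
    p=np.array(p)/1000;W=[x[0]+c*p[0]-s*p[1],x[1]+s*p[0]+c*p[1],p[2]]
    print(n,((proj(m,W)[0]+.4-[180,149])*4).round(0))
```

```text
die [ 0.6007 -0.1607  0.019 ]
[[-0.1, 0.3], [0.4, -0.1], [0.1, 0.2], [-0.4, -0.5]]
bigfoot [221. 403.]
bigtop [217. 428.]
smfoot [390. 162.]
smtop [395. 177.]
tab1 [264. 538.]
scr [155.  20.]
post1 [266. 509.]
post2 [348. 508.]
```

Emit:
drive_tool(
  commands=[
    {"hand":0.7,"translation":[-44,278,-6],"angular":[0,0,-0.094]},
    {"hand":0.7,"translation":[-44,278,-6],"angular":[0,0,-0.094]},
    {"hand":0.7,"translation":[-44,278,-6],"angular":[0,0,-0.094]},
    {"hand":0.7,"translation":[-44,278,-6],"angular":[0,0,-0.094]},
    {"hand":0.7,"translation":[-44,278,-6],"angular":[0,0,-0.094]},
    {"hand":0.7,"translation":[-44,278,-6],"angular":[0,0,-0.094]},
    {"hand":0.7,"translation":[-44,278,-6],"angular":[0,0,-0.094]},
    {"hand":0.7,"translation":[-44,278,-6],"angular":[0,0,-0.094]},
    {"hand":0.7,"translation":[-44,278,-6],"angular":[0,0,-0.094]},
  ],
)

```text
t: 7.92
eef_pos: [0.6066, 0.1159, 0.2173]
tool_rot: [0.0, 0.999, -0.048, 0.0]
contact_force: [-0.5, -0.0, 0.3]
gripper_width: 0.7
grasp_force: 0.0
```

Run:
```python
from h import *
import pickle
m=bot.camera_model('wrist');o=bot.get_obs();a=snap('wrist','w5.png');pickle.dump((m,o),open('w5.pkl','wb'))
print(o['t'],o['eef_pos'],o['tool_rot'],o['contact_force'])
c=a[149:299,180:330]
cv2.imwrite('pics/c6.png',cv2.resize(c,(600,600),interpolation=cv2.INTER_CUBIC)[:,:,::-1])
```

```text
7.925 [0.60657211 0.11592136 0.2172556 ] [ 2.32001017e-04  9.98840471e-01 -4.81420776e-02  1.62324004e-05] [-0.49581467 -0.03867689  0.30367031]
```

View pics/c6.png

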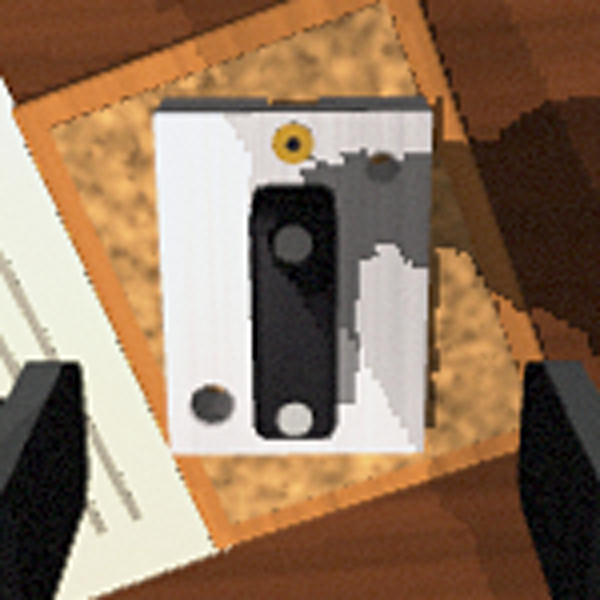

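The half matches the view taken over the die. Its bush is at crop (293,144), the thick hole at (212,404) and the thin hole at (382,167), so its +x end points up in the image, as wanted.

Run:
```python
from fit import *
import pickle;m,o=pickle.load(open('w5.pkl','rb'));m4,o4=pickle.load(open('w4.pkl','rb'))
f=lambda c:np.array(c)/4+[180,149]-.4
A=f([(154,111),(432,112),(171,451),(425,453),(212,404),(382,167)])
P=[(55,40,22),(55,-40,22),(-55,40,22),(-55,-40,22),(-38,26,22),(38,-26,22)]
x,e=fit(m,A,P,[.56,.12,-.08],.012);print('top',np.round(x,4));print(np.round(e,1).tolist())
# edge-based refinement of block yaw: line fits along long edges
for n,mm in (('w4',m4),('w5',m)):
    g=cv2.cvtColor(cv2.imread(f'pics/{n}.png'),cv2.COLOR_BGR2GRAY).astype(float)
    for lab,u0,u1 in (('L',(219,184),(224,254)),('R',(288,184),(287,254))):
        pts=[]
        for t in np.linspace(0,1,36):
            u=u0[0]+t*(u1[0]-u0[0]);v=int(u0[1]+t*70);r=g[v,int(u)-5:int(u)+7];d=np.abs(np.diff(r));k=d.argmax();
            if d[k]>25:pts.append((int(u)-5+k+.5,v))
        vx,vy,a,b=cv2.fitLine(np.array(pts,np.float32),cv2.DIST_HUBER,0,.01,.01).ravel()
        z=.04 if n=='w4' else .034
        A1=onz(mm,(a+vx*30,b+vy*30),z);B1=onz(mm,(a-vx*30,b-vy*30),z);d=A1-B1
        print(n,lab,len(pts),'yaw',round(float(np.arctan(d[1]/d[0])),4),'mid',A1.round(4),B1.round(4))
```

```text
top [ 0.558   0.123  -0.0897]
[[-0.3, -0.0], [0.4, -0.8], [-0.5, 0.8], [-0.2, -0.1], [0.0, 0.3], [0.4, -0.0]]
w4 L 36 yaw 0.0161 mid [ 0.5693 -0.1207  0.04  ] [ 0.6449 -0.1195  0.04  ]
w4 R 36 yaw 0.0175 mid [ 0.646 -0.199  0.04 ] [ 0.5705 -0.2003  0.04  ]
w5 L 36 yaw -0.0794 mid [0.5316 0.1652 0.034 ] [0.6072 0.1592 0.034 ]
w5 R 25 yaw -0.0925 mid [0.5749 0.0816 0.034 ] [0.4957 0.0889 0.034 ]
```

Emit:
drive_tool(
  commands=[
    {"hand":0.7,"translation":[-48,7,-50],"angular":[0,0,0.009]},
    {"hand":0.7,"translation":[-48,7,-110],"angular":[0,0,0.009]},
    {"hand":0.7,"translation":[-48,7,-110],"angular":[0,0,0.009]},
    {"hand":0.7,"translation":[-48,7,-110],"angular":[0,0,0.009]},
  ],
)

```text
t: 8.48
eef_pos: [0.5599, 0.1244, 0.1088]
tool_rot: [-0.0, 0.999, -0.043, 0.001]
contact_force: [0.8, -0.6, 1.0]
gripper_width: 0.702
grasp_force: 0.0
```

Emit:
drive_tool(
  commands=[
    {"hand":0.7,"translation":[-1,-1,-30],"angular":[0,0,0]},
    {"hand":0.7,"translation":[-1,-1,-55],"angular":[0,0,0]},
    {"hand":0.7,"translation":[-1,-1,-55],"angular":[0,0,0]},
    {"hand":0.7,"translation":[-1,-1,-55],"angular":[0,0,0]},
  ],
)

```text
t: 8.98
eef_pos: [0.5594, 0.1237, 0.0546]
tool_rot: [-0.001, 0.999, -0.043, 0.002]
contact_force: [0.0, -0.4, 0.1]
gripper_width: 0.702
grasp_force: 0.0
```

Emit:
drive_tool(
  commands=[
    {"hand":0,"translation":[0,0,0],"angular":[0,0,0]},
    {"hand":0,"translation":[0,0,0],"angular":[0,0,0]},
    {"hand":0,"translation":[0,0,0],"angular":[0,0,0]},
    {"hand":0,"translation":[0,0,0],"angular":[0,0,0]},
    {"hand":0,"translation":[0,0,0],"angular":[0,0,0]},
    {"hand":0,"translation":[0,0,0],"angular":[0,0,0]},
  ],
  force=80,
)

```text
t: 9.72
eef_pos: [0.5581, 0.1235, 0.0536]
tool_rot: [-0.0, 0.999, -0.043, 0.001]
contact_force: [-1.6, -0.3, 6.5]
gripper_width: 0.266
grasp_force: 79.7
```

Emit:
drive_tool(
  commands=[
    {"hand":0,"translation":[0,0,15],"angular":[0,0,0]},
    {"hand":0,"translation":[0,0,50],"angular":[0,0,0]},
    {"hand":0,"translation":[0,0,90],"angular":[0,0,0]},
    {"hand":0,"translation":[0,0,90],"angular":[0,0,0]},
    {"hand":0,"translation":[0,0,90],"angular":[0,0,0]},
    {"hand":0,"translation":[0,0,90],"angular":[0,0,0]},
  ],
)

```text
t: 10.48
eef_pos: [0.556, 0.1229, 0.1407]
tool_rot: [0.001, 0.999, -0.043, -0.002]
contact_force: [-0.0, -0.7, -5.1]
gripper_width: 0.267
grasp_force: 79.2
```

Run:
```python
from h import *
import pickle
m=bot.camera_model('wrist');o=bot.get_obs();a=snap('wrist','w6.png');pickle.dump((m,o),open('w6.pkl','wb'))
print(o['t'],o['eef_pos'],o['tool_rot'],o['contact_force'],o['torque'],o['gripper_width'])
q=o['tool_rot'];print(2*np.arctan2(q[2],q[1]))
cv2.imwrite('pics/c7.png',cv2.resize(a[150:350,156:356],(600,600),interpolation=cv2.INTER_CUBIC)[:,:,::-1])
```

```text
10.475 [0.55603472 0.12291584 0.14070112] [ 5.60178503e-04  9.99092023e-01 -4.25721768e-02 -1.55720672e-03] [-0.00807843 -0.7321953  -5.07770805] [ 0.03087419  0.03865475 -0.01255828] 0.2665723715577301
-0.08517021033228939
```

View pics/c7.png

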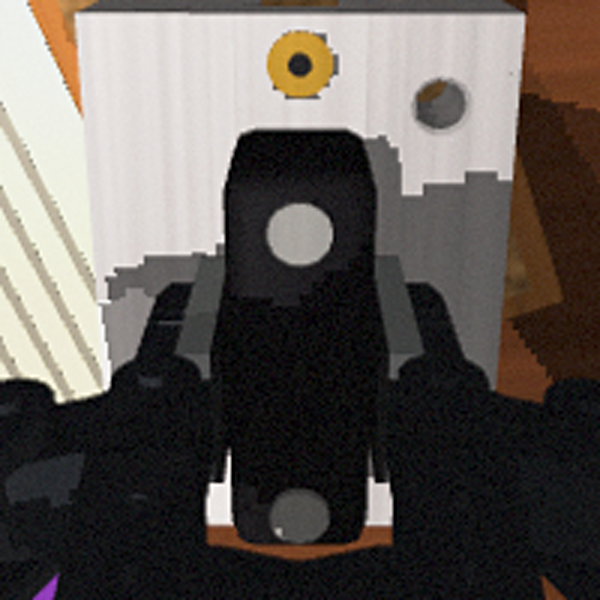

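The half hangs level and square to the tool. Its front edge runs from crop (77,13) to (524,14), with the thin hole at (440,103) and the bush at (300,64).

Run:
```python
from fit import *
import pickle;m,o=pickle.load(open('w6.pkl','rb'))
f=lambda c:np.array(c)/3+[156,150]-.33
A=f([(77,13),(524,14),(440,103),(105,350),(500,350)][:3]);P=[(55,40,22),(55,-40,22),(38,-26,22)]
z=o['eef_pos'][2]-.0416
for dz in(0,.001):
    x,e=fit(m,A,P,[.556,.123,-.08],z+dz);print('top',np.round(x,4),np.round(e,1).tolist())
q=o['tool_rot'];th=2*np.arctan2(q[2],q[1]);d=x[:2]-o['eef_pos'][:2];c,s=np.cos(th),np.sin(th)
print('half in tool:',c*d[0]+s*d[1],-s*d[0]+c*d[1],x[2]-th)
```

```text
top [ 0.555   0.1232 -0.0854] [[-2.5, -0.1], [0.7, -0.5], [0.4, 1.2]]
top [ 0.5552  0.1234 -0.0851] [[-3.4, -0.1], [0.8, -0.6], [0.4, 1.3]]
half in tool: -0.000882287820841372 0.0003625217723934787 9.31106191666975e-05
```

Emit:
drive_tool(
  commands=[
    {"hand":0,"translation":[10,-50,10],"angular":[0,0,0.02]},
    {"hand":0,"translation":[20,-100,10],"angular":[0,0,0.04]},
    {"hand":0,"translation":[28,-150,10],"angular":[0,0,0.06]},
    {"hand":0,"translation":[36,-200,10],"angular":[0,0,0.08]},
    {"hand":0,"translation":[40,-250,10],"angular":[0,0,0.102]},
    {"hand":0,"translation":[44,-283,10],"angular":[0,0,0.102]},
    {"hand":0,"translation":[44,-283,-5],"angular":[0,0,0.102]},
    {"hand":0,"translation":[44,-283,-10],"angular":[0,0,0.102]},
    {"hand":0,"translation":[44,-283,-10],"angular":[0,0,0.102]},
    {"hand":0,"translation":[44,-283,-10],"angular":[0,0,0.102]},
  ],
)

```text
t: 11.78
eef_pos: [0.6017, -0.1584, 0.1325]
tool_rot: [-0.0, 1.0, 0.009, 0.0]
contact_force: [-0.1, 0.2, -5.1]
gripper_width: 0.262
grasp_force: 79.6
```

Run:
```python
from h import *
import pickle
L=[]
for i in range(6):
    m=bot.camera_model('wrist');a=bot.read_camera('wrist');o=bot.get_obs();q=o['tool_rot'];L.append(list(o['eef_pos'])+[2*np.arctan2(q[2],q[1])])
print(np.round(L,4),np.mean(L,0).round(4),o['t'],o['contact_force'])
cv2.imwrite('pics/w7.png',a[:,:,::-1])
```

```text
[[ 0.6017 -0.1587  0.1327  0.0183]
 [ 0.6017 -0.1589  0.1328  0.0178]
 [ 0.6017 -0.1591  0.1328  0.0176]
 [ 0.6016 -0.1593  0.1327  0.0172]
 [ 0.6016 -0.1594  0.1327  0.0171]
 [ 0.6015 -0.1595  0.1326  0.017 ]] [ 0.6016 -0.1592  0.1327  0.0175] 12.075 [ 0.15843624  0.15429485 -5.17424401]
```

Emit:
drive_tool(
  commands=[
    {"hand":0,"translation":[-0.5,-0.5,-15],"angular":[0,0,0]},
    {"hand":0,"translation":[-0.5,-0.5,-28],"angular":[0,0,0]},
    {"hand":0,"translation":[-0.5,-0.5,-34],"angular":[0,0,0]},
    {"hand":0,"translation":[-0.5,-0.5,-37],"angular":[0,0,0]},
    {"hand":0,"translation":[-0.5,-0.5,-37],"angular":[0,0,0]},
    {"hand":0,"translation":[-0.5,-0.5,-37],"angular":[0,0,0]},
  ],
)

```text
t: 12.82
eef_pos: [0.6012, -0.1602, 0.0957]
tool_rot: [0.0, 1.0, 0.008, 0.0]
contact_force: [0.4, -0.5, -4.4]
gripper_width: 0.264
grasp_force: 79.6
```

Emit:
drive_tool(
  commands=[
    {"hand":0,"translation":[0,0,-2],"angular":[0,0,0]},
    {"hand":0,"translation":[0,0,-4],"angular":[0,0,0]},
    {"hand":0,"translation":[0,0,-4],"angular":[0,0,0]},
  ],
)

```text
t: 13.2
eef_pos: [0.6007, -0.1601, 0.0911]
tool_rot: [-0.0, 1.0, 0.008, -0.0]
contact_force: [-0.7, 0.0, -5.4]
gripper_width: 0.266
grasp_force: 79.6
```

Emit:
drive_tool(
  commands=[
    {"hand":0,"translation":[0,0,-2],"angular":[0,0,0]},
    {"hand":0,"translation":[0,0,-4],"angular":[0,0,0]},
    {"hand":0,"translation":[0,0,-4],"angular":[0,0,0]},
  ],
)

```text
t: 13.58
eef_pos: [0.6007, -0.1601, 0.0871]
tool_rot: [-0.0, 1.0, 0.008, -0.0]
contact_force: [-0.3, 0.3, -5.8]
gripper_width: 0.265
grasp_force: 79.6
```

Emit:
drive_tool(
  commands=[
    {"hand":0,"translation":[0,0,-2],"angular":[0,0,0]},
    {"hand":0,"translation":[0,0,-4],"angular":[0,0,0]},
    {"hand":0,"translation":[0,0,-4],"angular":[0,0,0]},
  ],
)

```text
t: 13.95
eef_pos: [0.6008, -0.1601, 0.0831]
tool_rot: [-0.0, 1.0, 0.008, -0.0]
contact_force: [0.4, 0.6, -4.3]
gripper_width: 0.265
grasp_force: 79.6
```

The half slid onto the dowels without touching. Its underside should be at about 41.5 mm.

Emit:
drive_tool(
  commands=[
    {"hand":0,"translation":[0,0,-1],"angular":[0,0,0]},
    {"hand":0,"translation":[0,0,-2],"angular":[0,0,0]},
    {"hand":0,"translation":[0,0,-2],"angular":[0,0,0]},
  ],
)

```text
t: 14.32
eef_pos: [0.6009, -0.1602, 0.0816]
tool_rot: [0.0, 1.0, 0.008, 0.0]
contact_force: [-2.1, 0.1, -1.6]
gripper_width: 0.267
grasp_force: 80.3
```

Emit:
drive_tool(
  commands=[
    {"hand":0,"translation":[0,0,-0.5],"angular":[0,0,0]},
    {"hand":0,"translation":[0,0,-0.5],"angular":[0,0,0]},
    {"hand":0,"translation":[0,0,-0.5],"angular":[0,0,0]},
  ],
)

```text
t: 14.7
eef_pos: [0.6009, -0.1601, 0.0816]
tool_rot: [0.0, 1.0, 0.008, 0.0]
contact_force: [-3.9, 0.9, 5.6]
gripper_width: 0.262
grasp_force: 81.1
```

Emit:
drive_tool(
  commands=[
    {"hand":0,"translation":[0,0,-0.6],"angular":[0,0,0]},
    {"hand":0,"translation":[0,0,-0.6],"angular":[0,0,0]},
    {"hand":0,"translation":[0,0,-0.6],"angular":[0,0,0]},
    {"hand":0,"translation":[0,0,-0.6],"angular":[0,0,0]},
  ],
)

```text
t: 15.2
eef_pos: [0.6009, -0.1602, 0.0816]
tool_rot: [0.0, 1.0, 0.008, 0.0]
contact_force: [-5.8, 1.5, 9.9]
gripper_width: 0.264
grasp_force: 81.9
```

Run:
```python
from h import *
a=snap('side','d8.png');o=bot.get_obs();s=snap('scene','s8.png')
print(o['t'],o['eef_pos'],o['contact_force'],o['grasp_force'],bot.get_obs()['contact_force'])
c=np.hstack([cv2.resize(s[120:240,120:280],(400,300)),cv2.resize(a[90:210,200:360],(400,300))]);cv2.imwrite('pics/c8.png',c[:,:,::-1])
```

```text
15.25 [ 0.60087308 -0.1601837   0.08160049] [-6.21909034  1.22107605 10.2983877 ] 81.9178819656372 [-5.55187669  0.97917501 10.32544528]
```

View pics/c8.png

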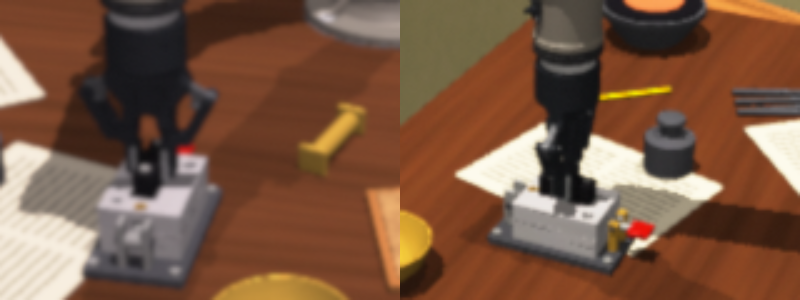

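The halves are flush and the core is home. I'll raise the push to about 15 N.

Emit:
drive_tool(
  commands=[
    {"hand":0,"translation":[0,0,-0.4],"angular":[0,0,0]},
    {"hand":0,"translation":[0,0,-0.4],"angular":[0,0,0]},
    {"hand":0,"translation":[0,0,-0.4],"angular":[0,0,0]},
    {"hand":0,"translation":[0,0,-0.4],"angular":[0,0,0]},
    {"hand":0,"translation":[0,0,-0.4],"angular":[0,0,0]},
    {"hand":0,"translation":[0,0,-0.4],"angular":[0,0,0]},
  ],
)

```text
t: 16.05
eef_pos: [0.6009, -0.1601, 0.0816]
tool_rot: [0.0, 1.0, 0.008, 0.0]
contact_force: [-6.4, 0.7, 14.1]
gripper_width: 0.265
grasp_force: 82.2
```

```bash
python3 -c "
from station import bot
print(bot.get_obs()['contact_force']);print(bot.hand_in())"
```

```text
[-6.35785752  0.70780138 14.09573142]
the job is handed in; nothing more can be done
None
```

I pressed the core home, seated the upper half flush on both dowels, and handed the job in at about 16 s while holding it shut with a downward push of about 14 N; the station gave no verdict.

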